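# Lock the loose drill batteries away

## Robot

A 6-joint arm with a two-finger parallel gripper is mounted at the origin on the work surface. World frame = base frame: x ahead of the robot, y to its left, z up, the work surface at z = 0. Lengths are in m, angles in degrees, forces in N, time in s.
With the tool pointing down it reaches from about 0.325 to 0.775 m from the base axis. Payload 5.5 kg.
Tool frame: the origin (TCP) lies at the centre of the arm's flange, where the gripper is bolted on; the fingertips stand 182 mm ahead of it and the grasp point (between the pads) lies 163 mm ahead of it; z points along the fingers, y is the direction in which the jaws open and shut (so a half turn about z gives the same grasp; the last joint's range is limited). The gripper opens to 88 mm and grips with 3 to 60 N. Pads are 20 mm wide; open, the fingers measure 115 mm over their backs; the gripper's body (75 mm by 178 mm) begins 61 mm behind the grasp point.
Start: joints at [73.413, 5.22, 70.514, -0, 104.267, -3.249], TCP at [0.138, 0.584, 0.405] pointing down, gripper open.
Joint ranges: [-164.24, 164.24], [-49.07, 125.15], [9.68, 141.18], [-86.29, 266.29], [3.28, 154.24], [-151.56, 151.56]. Speed limits (degrees/s): [147.25, 147.25, 172.46, 180, 180, 180].

## Interface

Orientations are given as [roll, pitch, yaw] about the fixed x, y, z axes, in that order (R = Rz(yaw) Ry(pitch) Rx(roll)).
In Python, from station import r gives the robot as it stands. The module is installed in compiled form; this text tells all that it offers. Calls block until the motion is done:
- r.reach(position, orientation): joint-space move of the TCP to a pose.
- r.servo_line(position, rotation=None, speed=0.15): straight line of the TCP; rotation=None keeps the orientation; speed is the mean speed in m/s.
- r.move_joints(angles): joint-space move.
- r.let_go() and r.grab(squeeze=None): open the fingers fully, or close them until they stop; squeeze is the grip in N (None keeps the last).
- r.wait(seconds).
- r.inverse_kinematics(position, orientation): joint angles nearest the present ones, or None.
- r.sense(): the state.
- r.snapshot(name): name is "side" or "top"; returns a dict with "frame" (480x640x3 uint8, red, green, blue), "fx", "fy", "cx", "cy" (pixels), "R" (3x3) and "t" (3): a world point X has camera coordinates R X + t. Camera axes: x right, y down, z forward; pixel columns grow to the right and rows downward; lengths in m; the calibration is good to about 2 mm. A picture is of the moment at which its call begins. There is no depth.
A pose or a line that the arm cannot do raises r.IKError and nothing moves.
- r.hand_in(): hands the job in, once; it reports no verdict.
The state is a dict: "clock": time; "joints": joint angles; "joint_vel": joint speeds; "joint_torque": joint torques, N m; "tcp_pos": TCP position; "orientation": TCP orientation; "contact_force": force on the tool from outside, world axes, zero at the start; "torque": the same for the moment, N m; "opening": finger opening in m.
Only numpy, scipy, OpenCV 4.12 (cv2) and the standard library are available. Lean on these libraries where they do the work, as an engineer would, in place of code of your own. Each camera call takes 0.05 s, during which the arm holds its last target. There are 200 camera calls.

## Task

Put every loose battery pack on the bench away in the small wooden cabinet and lock it: pull the spring bolt on the cabinet top up to its stop, pull the drawer fully open by its handle, lay all the packs in the drawer, then push the drawer fully home and press the bolt fully down again. Leave the drill, the mug, the tin of tools and the jar on the cabinet where they are.

Things in the scene. Friction and masses are not known exactly. Their poses are not given: they have to be found in the camera images.
- cabinet: fixed plywood cabinet, 250 deep (x) x 345 wide (y) x 108 high (z) mm, with one drawer; origin at the centre of its underside on the bench; its front faces its own -x, towards the robot. Stands in a different place and yaw each time.
- drawer (a joint): travel of the drawer out of the cabinet along the cabinet's -x, m: 0 shut (front flush with the cabinet), 0.15 at its stop. Slides with 1.5 N friction and some damping, and stays where left. While the bolt is down it cannot move more than about 3 mm.
- drawer_handle (a point): middle of the drawer's steel bar handle (moves with the drawer, axes as the cabinet's): round bar 11 mm thick, 120 mm long along y, its axis 45 mm in front of the drawer front and 44 mm below the cabinet top (64 mm above the bench); its two stems are 50 mm either side of the middle
- drawer_floor (a point): point on the drawer's inner floor (moves with it, axes as the cabinet's, 20 mm above the bench), on the centre line, 90 mm behind the front's outer face. The inside runs x -60 to +136, y -151 to +151 mm from it; fully open, x -60 to +60 is open to the sky. Side walls rise 49 mm and the front 74 mm over this floor; under the cabinet top there is 76 mm of height.
- bolt (a joint): height of the spring bolt, m: 0 fully down (its steel pin goes into the top edge of the drawer front and locks it), 0.022 pulled up to its stop (drawer free). Pulling up takes 7 to 9 N against spring and friction; friction keeps it where it is left; pressing down takes about 1.5 to 3 N. It locks only with the drawer fully shut.
- bolt_grip (a point): grip point on the axis of the bolt's upright black knob (moves with it), 26 mm above the cabinet top when down: round head 26 mm in diameter, from 15 mm below to 14 mm above this point, on a thinner neck. It stands on the cabinet top near the front edge, 9 mm behind the front face and 110 mm to the -y side of the middle.
- pack0: loose black battery pack, 0.3 to 0.5 kg, may be absent: 70 long (x) x 44 wide (y) x 55 high (z) mm overall; origin at its middle, z up as it stands. The lower 46 mm is the full-size body, with a yellow band; on it sits a narrower grey shoe, 58 x 28 x 10 mm. It fits in the shut drawer upright or on its side, one layer deep.
- pack1: loose black battery pack, 0.3 to 0.5 kg, may be absent: 70 long (x) x 44 wide (y) x 55 high (z) mm overall; origin at its middle, z up as it stands. The lower 46 mm is the full-size body, with a yellow band; on it sits a narrower grey shoe, 58 x 28 x 10 mm. It fits in the shut drawer upright or on its side, one layer deep.
- pack2: loose black battery pack, 0.3 to 0.5 kg, may be absent: 70 long (x) x 44 wide (y) x 55 high (z) mm overall; origin at its middle, z up as it stands. The lower 46 mm is the full-size body, with a yellow band; on it sits a narrower grey shoe, 58 x 28 x 10 mm. It fits in the shut drawer upright or on its side, one layer deep.
- pack3: loose black battery pack, 0.3 to 0.5 kg, may be absent: 70 long (x) x 44 wide (y) x 55 high (z) mm overall; origin at its middle, z up as it stands. The lower 46 mm is the full-size body, with a yellow band; on it sits a narrower grey shoe, 58 x 28 x 10 mm. It fits in the shut drawer upright or on its side, one layer deep.
- drill: bystander: yellow and black cordless drill with its own battery fitted (leave it), lying on its side, about 220 long (its y) x 190 x 65 high mm; origin on the bench under the middle of its motor barrel
- mug: bystander: white mug, 80 mm across, 75 mm high, origin at the centre of its underside
- jar: bystander: jar, 72 mm across, 65 mm high, standing on the +y side of the cabinet top, origin at the centre of its underside
- tool_tin: bystander: steel tin, 90 mm across, 110 mm high, with tool handles standing out to 210 mm, origin at the centre of its underside

How it is judged (in metres and radians):
On the way, in this order (a step that is already met when the one before it is completed fails the run):
1. the bolt is pulled up to its stop, the drawer still shut (value of joint bolt above 0.018 m and value of joint drawer below 0.01 m), for 0.2 s.
2. the drawer is pulled fully open (value of joint drawer above 0.135 m), for 0.2 s.
3. all the loose packs lie in the open drawer (x of pack0 in the frame of drawer_floor between -0.06 and 0.136 m and y of pack0 in the frame of drawer_floor between -0.15 and 0.15 m and z of pack0 in the frame of drawer_floor between 0.01 and 0.045 m and x of pack1 in the frame of drawer_floor between -0.06 and 0.136 m and y of pack1 in the frame of drawer_floor between -0.15 and 0.15 m and z of pack1 in the frame of drawer_floor between 0.01 and 0.045 m and x of pack2 in the frame of drawer_floor between -0.06 and 0.136 m and y of pack2 in the frame of drawer_floor between -0.15 and 0.15 m and z of pack2 in the frame of drawer_floor between 0.01 and 0.045 m and x of pack3 in the frame of drawer_floor between -0.06 and 0.136 m and y of pack3 in the frame of drawer_floor between -0.15 and 0.15 m and z of pack3 in the frame of drawer_floor between 0.01 and 0.045 m and value of joint drawer above 0.08 m), for 0.2 s.
4. the drawer is pushed home, the bolt still up (value of joint drawer below 0.004 m and value of joint bolt above 0.012 m), for 0.2 s.
5. the bolt is pressed down (value of joint drawer below 0.004 m and value of joint bolt below 0.003 m), for 0.2 s.
At the end, for the whole second after the job is handed in: Every pack present lies at rest inside the drawer, the drawer is shut to within 4 mm and the bolt is down to within 3 mm (all of step 5 and x of pack0 in the frame of drawer_floor between -0.06 and 0.136 m and y of pack0 in the frame of drawer_floor between -0.15 and 0.15 m and z of pack0 in the frame of drawer_floor between 0.01 and 0.045 m and x of pack1 in the frame of drawer_floor between -0.06 and 0.136 m and y of pack1 in the frame of drawer_floor between -0.15 and 0.15 m and z of pack1 in the frame of drawer_floor between 0.01 and 0.045 m and x of pack2 in the frame of drawer_floor between -0.06 and 0.136 m and y of pack2 in the frame of drawer_floor between -0.15 and 0.15 m and z of pack2 in the frame of drawer_floor between 0.01 and 0.045 m and x of pack3 in the frame of drawer_floor between -0.06 and 0.136 m and y of pack3 in the frame of drawer_floor between -0.15 and 0.15 m and z of pack3 in the frame of drawer_floor between 0.01 and 0.045 m and linear speed of each of pack0, pack1, pack2, pack3 below 0.02 m/s); the robot touches nothing.
It fails at once if the cordless drill is shifted more than 4 cm or tipped over (distance of drill from where it was at the start of the episode above 0.04 m or angle between drill's own z axis and vertical above 0.5 rad).
It fails at once if the mug is shifted more than 4 cm or tipped over (distance of mug from where it was at the start of the episode above 0.04 m or angle between mug's own z axis and vertical above 0.5 rad).
It fails at once if the jar on the cabinet is shifted more than 4 cm or tipped over (distance of jar from where it was at the start of the episode above 0.04 m or angle between jar's own z axis and vertical above 0.5 rad).
It fails at once if the tin of hand tools is shifted more than 4 cm or tipped over (distance of tool_tin from where it was at the start of the episode above 0.04 m or angle between tool_tin's own z axis and vertical above 0.5 rad).
Of pack0, pack1, pack2, pack3 only 2 to 4 are there at a start; the rules pass over those that are not, and their reading is None.
At some moment in a run one of pack0, pack1, pack2, pack3 may be knocked a few centimetres aside while the robot is not near it.
Once in a run the grip may slacken for a moment while it holds something.
It also fails if it takes over 210 s, if anything falls off the work surface, if the arm or the gripper's body presses on something with over 40 N, if the wrist force passes 120 N, or if a joint passes its speed limit or range.

## Working session

There is one attempt and no reset: what is moved stays moved. The work goes in short steps, each a Python script; the robot and the scene stay as the last script left them, time stands still between calls to the robot, and variables do not carry over. Pictures are saved under pics/ and viewed, about 12 in all and at most 16, crops included, and the job is handed in when it is done.

```bash
mkdir -p pics
python3 - <<'E'
from station import r
import cv2,numpy as np
for n in("top","side"):
    s=r.snapshot(n); cv2.imwrite(f"pics/{n}0.png",s["frame"][:,:,::-1]); 
    print(n,s["fx"],s["cx"],s["cy"],np.round(s["R"],3).tolist(),np.round(s["t"],3).tolist(), np.round(-np.array(s["R"]).T@s["t"],3))
print(r.sense())
E
```

```text
top 543.1999933852366 312.40256843308754 244.21125637813898 [[0.019, -1.0, 0.0], [-0.992, -0.019, -0.125], [0.125, 0.002, -0.992]] [-0.033, 0.584, 1.425] [ 0.402 -0.025  1.486]
side 609.7292231000331 311.9180547939042 227.99595709643296 [[-0.939, 0.344, -0.016], [0.275, 0.72, -0.637], [-0.207, -0.602, -0.771]] [0.545, -0.088, 1.623] [0.872 0.853 1.204]
{'clock': 0.1, 'joints': array([ 7.34115724e+01,  5.26110694e+00,  7.05742324e+01,  2.68286548e-03,
        1.04266665e+02, -3.24843826e+00]), 'joint_vel': array([-0.05789361, -0.08966561, -0.11434172,  0.02667154, -0.05950108,
        0.07560878]), 'joint_torque': array([ 2.17918612e-03, -4.47858131e+01, -4.07569027e+01,  7.00566941e-02,
        2.82619701e-02, -1.18629400e-04]), 'tcp_pos': array([0.13844758, 0.5838741 , 0.40360287]), 'orientation': array([-1.79898307e+02, -8.37722555e-03,  1.66660662e+02]), 'contact_force': array([-0.57261408, -0.71599497,  0.25881744]), 'torque': array([0.01345575, 0.02396571, 0.04404611]), 'opening': 0.08772028791276885}
```

View pics/top0.png

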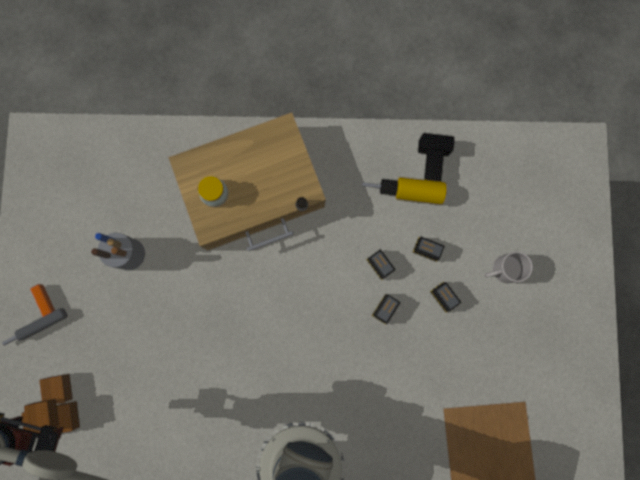

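View pics/side0.png

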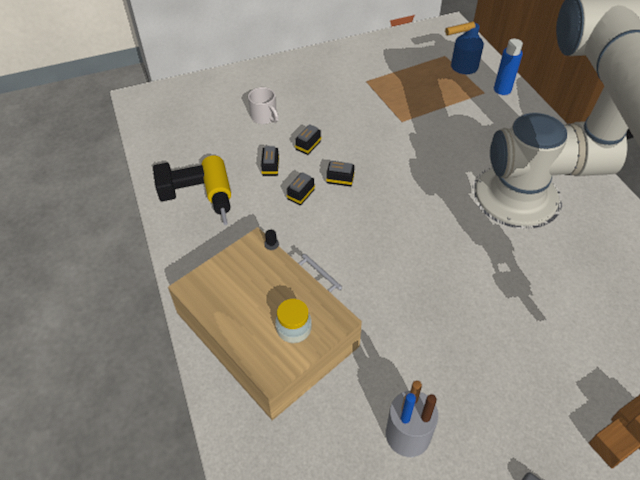

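```bash
cat > h.py <<'E'
from station import r
import cv2,numpy as np
def snap(n):
    s=r.snapshot(n); s["R"]=np.array(s["R"]); s["t"]=np.array(s["t"]); s["frame"]=np.ascontiguousarray(s["frame"]); return s
def ray(s,p):
    d=s["R"].T@np.array([(p[0]-s["cx"])/s["fx"],(p[1]-s["cy"])/s["fy"],1.]); return -s["R"].T@s["t"],d
def cast(s,p,z):
    c,d=ray(s,p); return c+d*(z-c[2])/d[2]
def tri(a,pa,b,pb):
    c1,d1=ray(a,pa);c2,d2=ray(b,pb)
    k=np.linalg.lstsq(np.c_[d1,-d2],c2-c1,rcond=None)[0]
    A=c1+k[0]*d1;B=c2+k[1]*d2; return (A+B)/2,np.linalg.norm(A-B)
def proj(s,X):
    c=s["R"]@np.array(X)+s["t"]; return np.array([s["cx"]+s["fx"]*c[0]/c[2],s["cy"]+s["fy"]*c[1]/c[2]])
E
python3 - <<'E'
from h import *
t,s=snap("top"),snap("side")
np.set_printoptions(precision=4,suppress=True)
f=t["frame"]; hsv=cv2.cvtColor(f,cv2.COLOR_RGB2HSV)
m=((hsv[...,0]<25)&(hsv[...,1]>70)&(hsv[...,2]>60)).astype(np.uint8); m[:,:150]=0; m[:,340:]=0;m[260:]=0
c=max(cv2.findContours(m,0,2)[0],key=cv2.contourArea)
h=cv2.convexHull(c); ap=cv2.approxPolyDP(h,4,True)[:,0]
print("cab top",[(p.tolist(),cast(t,p,.108)) for p in ap])
dark={}
for n,q,b in(("top",t,(355,470,225,335)),("side",s,(250,365,115,215))):
    g=cv2.cvtColor(q["frame"],cv2.COLOR_RGB2HSV); v=g[...,2]
    m=((v<85)).astype(np.uint8) if n=="top" else ((v<85)|((g[...,1]>110))).astype(np.uint8)
    w=np.zeros_like(m);w[b[2]:b[3],b[0]:b[1]]=m[b[2]:b[3],b[0]:b[1]]
    for c in cv2.findContours(w,0,2)[0]:
        if cv2.contourArea(c)>150: print(n,cv2.contourArea(c),cv2.minAreaRect(c), [cast(q,cv2.minAreaRect(c)[0],z)[:2] for z in(.03,.046)])
a=cv2.resize(t["frame"][220:340,350:470],(400,400),interpolation=2)
b=cv2.resize(s["frame"][115:215,255:375][:,:],(400,400*100//120),interpolation=2)
c=cv2.resize(t["frame"][185:260,190:340],(400,200),interpolation=2)
d=cv2.resize(s["frame"][220:300,240:360],(400,267),interpolation=2)
o=np.zeros((600,800,3),np.uint8);o[:400,:400]=a;o[:333,400:]=b;o[400:,:400]=c;o[333:,400:]=d
cv2.imwrite("pics/crop1.png",o[:,:,::-1])
E
```

```text
cab top [([291, 113], array([0.9236, 0.0409, 0.108 ])), ([322, 190], array([ 0.7179, -0.0443,  0.108 ])), ([323, 206], array([ 0.6758, -0.0476,  0.108 ])), ([208, 249], array([0.5585, 0.2443, 0.108 ])), ([199, 245], array([0.5683, 0.2677, 0.108 ])), ([169, 157], array([0.7981, 0.3564, 0.108 ]))]
top 461.5 ((386.8068542480469, 308.4115905761719), (18.74626350402832, 27.45846939086914), 32.735225677490234) [array([ 0.4172, -0.2233]), array([ 0.4171, -0.2212])]
top 503.0 ((446.280029296875, 296.5400085449219), (28.400001525878906, 19.399999618530273), 53.13010025024414) [array([ 0.4517, -0.3821]), array([ 0.4512, -0.3781])]
top 446.5 ((381.5, 264.0), (26.600000381469727, 18.399999618530273), 53.13010025024414) [array([ 0.5356, -0.2088]), array([ 0.5342, -0.2068])]
top 471.0 ((428.9123840332031, 248.24085998535156), (28.36467170715332, 18.795867919921875), 19.98310661315918) [array([ 0.5808, -0.3367]), array([ 0.5788, -0.3333])]
side 364.5 ((301.45001220703125, 192.35000610351562), (21.819717407226562, 30.99032211303711), 71.56505584716797) [array([ 0.5402, -0.1881]), array([ 0.5448, -0.1739])]
side 348.5 ((339.8076171875, 173.9748992919922), (26.68698501586914, 21.211626052856445), 7.431407928466797) [array([ 0.4213, -0.2146]), array([ 0.4274, -0.2   ])]
side 261.0 ((269.5, 161.5), (27.0, 17.0), 90.0) [array([ 0.5837, -0.3286]), array([ 0.5876, -0.3125])]
side 331.5 ((308.8251953125, 142.78619384765625), (20.623302459716797, 28.882064819335938), 70.70995330810547) [array([ 0.457 , -0.3604]), array([ 0.4627, -0.3439])]
```

View pics/crop1.png

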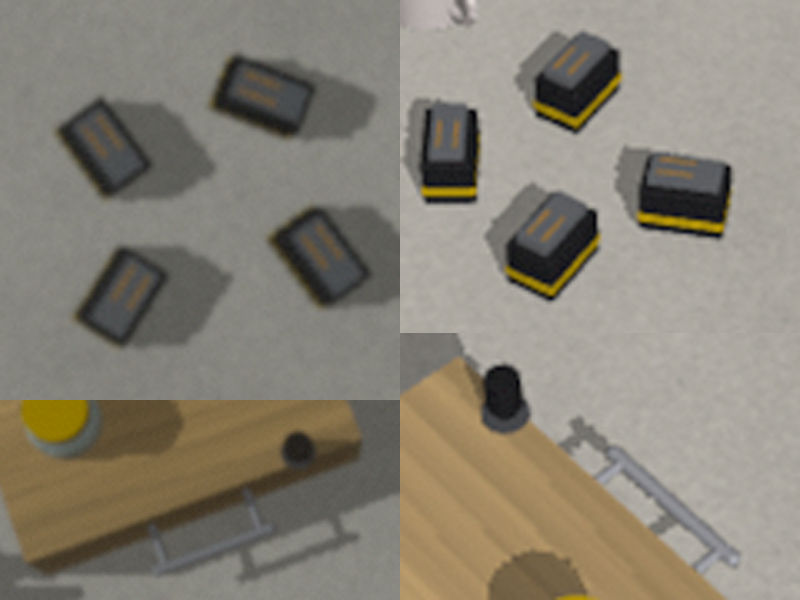

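Run:
```python
from h import *
np.set_printoptions(precision=4,suppress=True)
t,s=snap("top"),snap("side")
L=tri(t,(248.9,248.7),s,(341.4,287.5));Rr=tri(t,(291.2,233),s,(304.5,256.6));K=tri(t,(301.4,203.8),s,(270.9,232.2))
print(L,Rr,K, np.linalg.norm(L[0]-Rr[0]))
a,b=cast(t,(248.9,248.7),.064),cast(t,(291.2,233),.064);d=a-b;yaw=np.arctan2(-d[0],d[1]);print(a,b,np.degrees(yaw),np.linalg.norm(d))
print("knob cast",cast(t,(301.4,203.8),.148),cast(s,(270.9,232.2),.148))
for yw in (yaw,np.radians(20.5)):
    R=np.array([[np.cos(yw),-np.sin(yw)],[np.sin(yw),np.cos(yw)]])
    # origin from handle, from knob, from back corners
    print(np.degrees(yw),"O:",((a+b)/2)[:2]-R@[-.17,0], K[0][:2]-R@[-.116,-.110], np.array([.9236,.0409])-R@[.125,-.1725],np.array([.7981,.3564])-R@[.125,.1725])
# pack shoe centres + orientation by grey/black split
for c in [(381.5,263.5),(386.5,308.3),(429.2,247.5),(446.3,296.5)]: print(cast(t,c,.055))
# side shoe centres in crop b (3.333x from 255,115)
for n,pt,ps in [("A",(105,145),(553,228)),("B",(122,295),(684,174)),("C",(263,93),(450,131)),("D",(322,255),(577,60))]:
    p1=(350+pt[0]/3.333,220+pt[1]/3.333); p2=(255+(ps[0]-400)/3.333,115+ps[1]/3.333)
    print(n,tri(t,p1,s,p2),cast(t,p1,.055))
```

```text
(array([0.5647, 0.1462, 0.0623]), np.float64(0.00409844846030052)) (array([0.6108, 0.0348, 0.0604]), np.float64(6.7896917216248e-05)) (array([0.6753, 0.0062, 0.1458]), np.float64(0.005366097249609691)) 0.12062708859210249
[0.5663 0.1451 0.064 ] [0.6103 0.0346 0.064 ] 21.687171003915907 0.11890798781261089
knob cast [0.6724 0.0073 0.148 ] [0.6781 0.0065 0.148 ]
21.687171003915907 O: [0.7463 0.1527] [0.7425 0.1513] [0.7437 0.155 ] [0.7457 0.1499]
20.5 O: [0.7475 0.1494] [0.7455 0.1499] [0.7461 0.1587] [0.7414 0.151 ]
[ 0.5347 -0.2057  0.055 ]
[ 0.4173 -0.2191  0.055 ]
[ 0.5797 -0.3321  0.055 ]
[ 0.451 -0.376  0.055]
A (array([ 0.5352, -0.2069,  0.0438]), np.float64(0.001041178984253432)) [ 0.5347 -0.2057  0.055 ]
B (array([ 0.4174, -0.2206,  0.0484]), np.float64(0.0013051516608819235)) [ 0.4167 -0.2194  0.055 ]
C (array([ 0.5792, -0.332 ,  0.0525]), np.float64(0.0005897509324935396)) [ 0.5786 -0.3313  0.055 ]
D (array([ 0.4517, -0.3783,  0.0498]), np.float64(0.001117953728325875)) [ 0.451  -0.3768  0.055 ]
```

```bash
cat >> h.py <<'E'
np.set_printoptions(precision=4,suppress=True)
YAW=21.4; O=np.array([.7448,.1515])
_c,_s=np.cos(np.radians(YAW)),np.sin(np.radians(YAW)); RC=np.array([[_c,-_s],[_s,_c]])
def cab(x,y): return O+RC@[x,y]
def ori(p,yaw):   # tool down, jaw axis at yaw+90; choose half turn with small j6
    best=None
    for k in(-180,0,180):
        q=r.inverse_kinematics(p,[180,0,yaw+k])
        if q is not None and (best is None or abs(q[5])<best[0]): best=(abs(q[5]),[180,0,yaw+k])
    if best is None: raise RuntimeError(f"unreachable {p}")
    return best[1]
def P(xy,z): return [float(xy[0]),float(xy[1]),float(z)+.163]   # grasp point -> TCP
def up(z=.42,speed=.2):
    p=r.sense()["tcp_pos"]; r.servo_line([p[0],p[1],z],speed=speed)
def over(xy,yaw,z):  # joint move over a place; z = TCP height
    p=[float(xy[0]),float(xy[1]),z]; r.reach(p,ori(p,yaw))
def st(tag=""):
    s=r.sense(); print(tag,"t%.1f"%s["clock"],s["tcp_pos"],"F",s["contact_force"],"op %.4f"%s["opening"]); return s
E
python3 - <<'E'
from h import *
k=cab(-.116,-.110); k=(k+np.array([.6753,.0062]))/2; print(k)
over(k,YAW,.42); st()
r.servo_line(P(k,.137),speed=.15); s0=st("at knob")
r.grab(40); st("grab")
p=r.sense()["tcp_pos"]
for i in(8,16,20,23,25):
    r.servo_line([p[0],p[1],p[2]+i/1000],speed=.03); s=st(i)
    if s["contact_force"][2]<-22: break
r.wait(.4)
t,q=snap("top"),snap("side")
o=np.hstack([cv2.resize(t["frame"][150:270,180:340],(400,300)),cv2.resize(q["frame"][190:310,220:380],(400,300))])
cv2.imwrite("pics/bolt.png",o[:,:,::-1])
E
```

```text
[0.6761 0.0065]
 t3.1 [0.676  0.0075 0.4201] F [0.567  0.3066 0.1377] op 0.0880
at knob t4.0 [0.6763 0.0065 0.3016] F [ 0.2452 -0.3663  0.9294] op 0.0877
grab t5.0 [0.6761 0.0067 0.3   ] F [-1.3356  1.5583  0.0188] op 0.0249
8 t5.4 [0.6761 0.0067 0.3075] F [ 1.9038  0.5326 -6.5586] op 0.0253
16 t5.9 [0.6759 0.0067 0.3167] F [ 0.1855  1.6289 -5.2465] op 0.0251
20 t6.1 [0.6759 0.0067 0.3208] F [-0.3899  1.9612 -4.3383] op 0.0260
23 t6.4 [0.6759 0.0067 0.3231] F [-1.3638  1.2577 -3.9297] op 0.0252
25 t6.6 [0.6761 0.0066 0.3236] F [  0.8458   1.1784 -12.8528] op 0.0251
```

View pics/bolt.png

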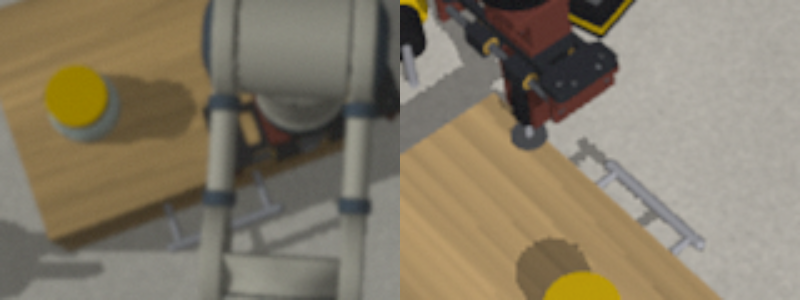

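Run:
```python
from h import *
r.let_go(); up(.42)
hx=-.17-.020
over(cab(hx,0),YAW+90,.42); st()
r.servo_line(P(cab(hx,0),.066),speed=.12); s0=st("down"); f0=s0["contact_force"]
for d in(.01,.06,.12,.160,.165,.169,.173,.177,.181,.185):
    r.servo_line(P(cab(hx-d,0),.066),speed=.05); s=st(d)
    f=RC.T@(s["contact_force"]-f0)[:2]; print("fx cab",f)
    if d>.15 and f[0]>12: break
r.wait(.3); up(.42)
t,q=snap("top"),snap("side")
cv2.imwrite("pics/open_t.png",t["frame"][:,:,::-1]);cv2.imwrite("pics/open_s.png",q["frame"][:,:,::-1])
```

```text
t10.1 [0.5681 0.082  0.419 ] F [ 1.0768 -0.0178  0.2562] op 0.0876
down t11.9 [0.5682 0.0822 0.2299] F [ 0.3072 -0.1515  0.1745] op 0.0876
0.01 t12.2 [0.5583 0.0784 0.2292] F [ 0.335   0.6191 -0.7285] op 0.0879
fx cab [0.3071 0.7073]
0.06 t13.4 [0.512  0.0604 0.229 ] F [ 0.4296  0.6375 -0.1551] op 0.0879
fx cab [0.4019 0.6899]
0.12 t14.7 [0.4562 0.0384 0.229 ] F [ 0.6612 -0.0769  0.8936] op 0.0882
fx cab [ 0.3569 -0.0597]
0.16 t15.7 [0.4189 0.0238 0.2291] F [ 0.0619 -0.3747  0.4826] op 0.0879
fx cab [-0.3098 -0.1183]
0.165 t15.9 [0.4142 0.022  0.229 ] F [ 0.6013 -0.3021  0.216 ] op 0.0878
fx cab [ 0.2189 -0.2476]
0.169 t16.2 [0.4123 0.0213 0.2288] F [ 20.0291   6.7675 -11.3388] op 0.0881
fx cab [20.8868 -0.7541]
```

View pics/open_s.png

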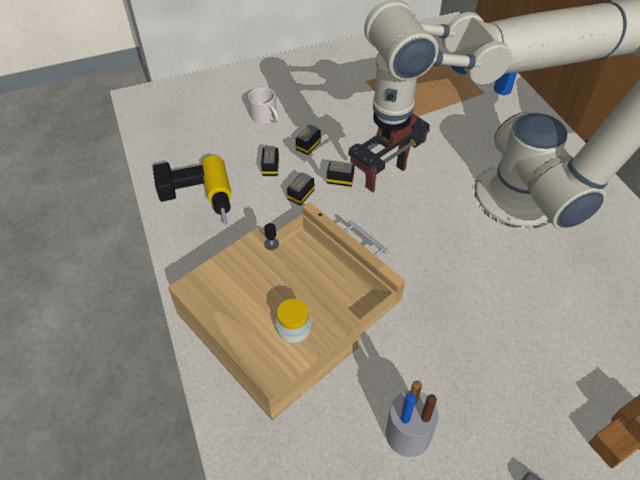

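```bash
cat >> h.py <<'E'
def packs(t):
    v=cv2.cvtColor(t["frame"],cv2.COLOR_RGB2HSV)[...,2]; m=(v<85).astype(np.uint8); out=[]
    for c in cv2.findContours(m,0,2)[0]:
        A=cv2.contourArea(c)
        if not 250<A<800: continue
        (u,w),(a,b),g=cv2.minAreaRect(c); X=cast(t,(u,w),.046)
        if a<b: g+=90
        th=np.radians(g); yw=np.degrees(np.arctan2(-np.cos(th),-np.sin(th)))
        if max(a,b)<36 and .3<X[0]<.78 and -.6<X[1]<.5: out.append((X[:2],(yw+90)%180-90,A,(round(u),round(w))))
    return out
def pick(xy,yaw):
    over(xy,yaw,.42); r.servo_line(P(xy,.10),speed=.25); r.servo_line(P(xy,.049),speed=.1)
    r.grab(40); s=st("grip"); up(.42,.2); r.wait(.1); return st("up")["opening"]
def place(y,x=-.19,z=.09):
    over(cab(x,y),YAW,.42); st("carried"); r.servo_line(P(cab(x,y),z),speed=.15); s=st("low"); 
    r.let_go(); up(.42,.25)
E
python3 - <<'E'
from h import *
for p in packs(snap("top")): print(p)
a=min(packs(snap("top")),key=lambda p:np.hypot(*(p[0]-[.535,-.207])))
if pick(a[0],a[1])>.03: place(-.105)
for p in packs(snap("top")): print(p)
q=snap("side");cv2.imwrite("pics/p1.png",q["frame"][100:400,150:550,::-1])
E
```

```text
(array([ 0.4171, -0.2205]), np.float64(-32.00538635253906), 446.0, (387, 308))
(array([ 0.4511, -0.3759]), np.float64(36.86989974975586), 531.5, (445, 297))
(array([ 0.5352, -0.2055]), np.float64(38.65980529785156), 453.0, (381, 264))
(array([ 0.579 , -0.3333]), np.float64(68.19858932495117), 465.0, (429, 248))
grip t21.0 [ 0.535  -0.2051  0.2123] F [ 1.3222 -1.4564 -0.4333] op 0.0439
up t22.3 [ 0.535  -0.2051  0.4181] F [-0.5284 -1.0076 -3.4446] op 0.0440
carried t23.1 [ 0.6061 -0.0161  0.4195] F [-0.0567 -0.3763 -3.115 ] op 0.0437
low t24.4 [ 0.6065 -0.0157  0.2545] F [ 0.6153  0.0672 -2.4931] op 0.0439
(array([ 0.4169, -0.2209]), np.float64(-33.690067291259794), 450.0, (387, 308))
(array([ 0.4512, -0.3778]), np.float64(36.86989974975586), 493.0, (446, 297))
(array([ 0.5794, -0.3322]), np.float64(68.19858932495117), 477.0, (428, 248))
```

View pics/p1.png

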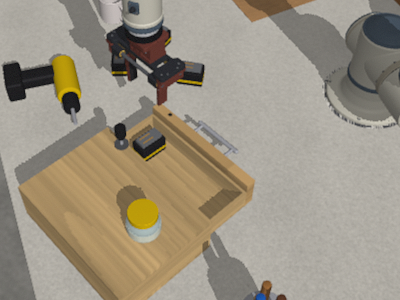

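Run:
```python
from h import *
for y,g in((-.035,[.579,-.333]),(.035,[.451,-.377])):
    L=packs(snap("top")); a=min(L,key=lambda p:np.hypot(*(p[0]-g))); print(a)
    if np.hypot(*(a[0]-g))>.09: print("moved"); break
    if pick(a[0],a[1])<.03: print("lost"); break
    place(y)
for p in packs(snap("top")): print(p)
t,q=snap("top"),snap("side");cv2.imwrite("pics/p3.png",np.hstack([cv2.resize(t["frame"][150:350,160:420],(400,308)),cv2.resize(q["frame"][100:400,160:550],(400,308))])[:,:,::-1])
```

```text
(array([ 0.5794, -0.3322]), np.float64(68.19858932495117), 477.0, (428, 248))
grip t29.6 [ 0.5797 -0.3323  0.2123] F [ 2.1253 -1.5143  0.5578] op 0.0434
up t30.8 [ 0.5798 -0.3324  0.4178] F [ 0.0992 -0.2946 -3.7548] op 0.0436
carried t32.3 [0.5808 0.049  0.4198] F [ 0.7848 -1.0031 -3.8969] op 0.0438
low t33.5 [0.581  0.0496 0.2544] F [ 0.1698 -1.0829 -3.4562] op 0.0439
(array([ 0.4512, -0.3781]), np.float64(36.86989974975586), 488.0, (446, 297))
grip t39.1 [ 0.4514 -0.3784  0.2123] F [ 1.1905 -2.253   0.0684] op 0.0435
up t40.4 [ 0.4514 -0.3784  0.418 ] F [-0.2579 -1.2169 -4.5271] op 0.0434
carried t42.2 [0.5553 0.1139 0.42  ] F [ 0.2945  0.323  -3.7823] op 0.0439
low t43.5 [0.5555 0.1148 0.2544] F [ 0.9928  0.2838 -4.8027] op 0.0434
(array([ 0.4171, -0.2207]), np.float64(-32.47119140624997), 445.0, (387, 308))
(array([ 0.6079, -0.0162]), np.float64(18.434951782226534), 475.0, (310, 235))
```

View pics/p3.png

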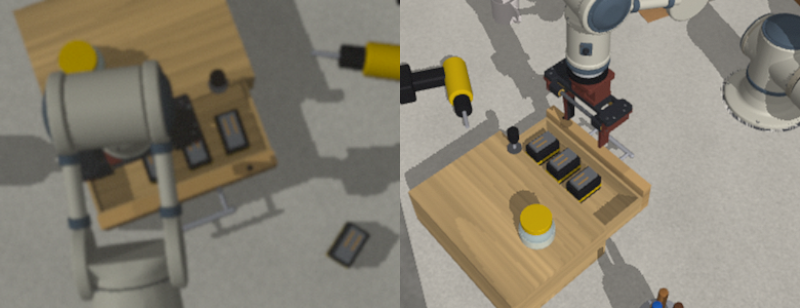

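Run:
```python
from h import *
g=[.417,-.2207]
L=packs(snap("top")); a=min(L,key=lambda p:np.hypot(*(p[0]-g))); print(a)
if np.hypot(*(a[0]-g))<.09 and pick(a[0],a[1])>.03:
    place(.105)
over((.42,-.2),YAW,.42)
t,q=snap("top"),snap("side");cv2.imwrite("pics/p4.png",np.hstack([cv2.resize(t["frame"][100:350,100:420],(400,308)),cv2.resize(q["frame"][100:400,160:550],(400,308))])[:,:,::-1])
for p in packs(t): print(p, RC.T@(p[0]-cab(-.185,0)))
```

```text
(array([ 0.4171, -0.2205]), np.float64(-32.00538635253906), 444.0, (387, 308))
grip t50.0 [ 0.4171 -0.2205  0.212 ] F [ 0.7175  0.1858 -0.0262] op 0.0439
up t51.2 [ 0.4171 -0.2205  0.4183] F [ 0.4913 -0.4609 -3.5971] op 0.0437
carried t53.8 [0.5297 0.1796 0.42  ] F [-0.6437  1.1945 -3.0411] op 0.0435
low t55.1 [0.5299 0.18   0.2544] F [-0.2611 -0.7582 -3.21  ] op 0.0437
(array([0.5299, 0.1803]), np.float64(20.556045532226534), 507.5, (236, 263)) [-0.0045  0.1052]
(array([0.5559, 0.1148]), np.float64(20.556045532226534), 489.0, (261, 254)) [-0.0043  0.0348]
(array([0.5798, 0.0486]), np.float64(20.556045532226534), 478.5, (286, 245)) [-0.0061 -0.0356]
(array([ 0.6071, -0.0165]), np.float64(18.434951782226534), 474.0, (310, 236)) [-0.0045 -0.1062]
```

View pics/p4.png

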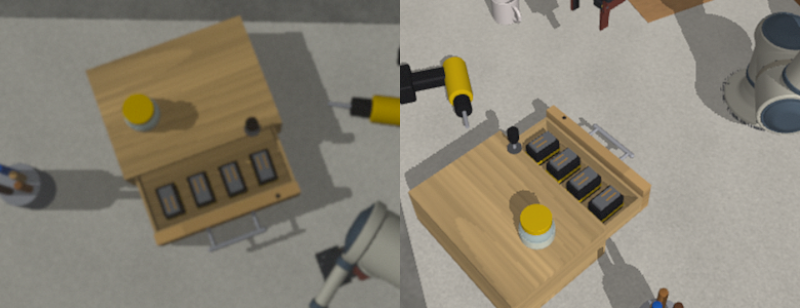

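Run:
```python
from h import *
r.grab(10)
over(cab(-.365,0),YAW,.42); r.servo_line(P(cab(-.365,0),.064),speed=.12); f0=st("down")["contact_force"]
for x in [-.335,-.28,-.22,-.20]+list(np.arange(-.195,-.165,.002)):
    r.servo_line(P(cab(x,0),.064),speed=.05); s=r.sense(); f=(RC.T@(s["contact_force"]-f0)[:2]); print(round(x,4),RC.T@(s["tcp_pos"][:2]-O),f)
    if x>-.199 and f[0]<-15: break
r.wait(.4)
p=cab(x-.04,0); r.servo_line(P(p,.064),speed=.08); up(.42)
over((.42,-.2),YAW,.42)
t,q=snap("top"),snap("side");cv2.imwrite("pics/shut.png",np.hstack([cv2.resize(t["frame"][100:300,150:350],(400,400)),cv2.resize(q["frame"][200:400,165:365],(400,400))])[:,:,::-1])
```

```text
down t62.3 [0.4052 0.0183 0.2278] F [-0.0654 -0.4723  0.5073] op 0.0006
-0.335 [-0.335  0.   ] [-0.4509  0.17  ]
-0.28 [-0.2801 -0.0001] [0.9831 0.0639]
-0.22 [-0.2201 -0.0001] [0.3617 1.4765]
-0.2 [-0.1997  0.    ] [ 0.1456 -0.3204]
-0.195 [-0.1948  0.    ] [0.7932 0.979 ]
-0.193 [-0.1929  0.    ] [0.6816 0.1182]
-0.191 [-0.1909  0.    ] [1.0206 0.2914]
-0.189 [-0.1888 -0.    ] [0.259  0.0707]
-0.187 [-0.1868  0.    ] [ 0.3936 -0.2054]
-0.185 [-0.1848  0.    ] [0.8398 0.909 ]
-0.183 [-0.1832 -0.    ] [-3.272   0.5941]
-0.181 [-0.1823 -0.0001] [-12.4282   0.5653]
-0.179 [-0.1814 -0.0001] [-21.4834   2.5035]
```

View pics/shut.png

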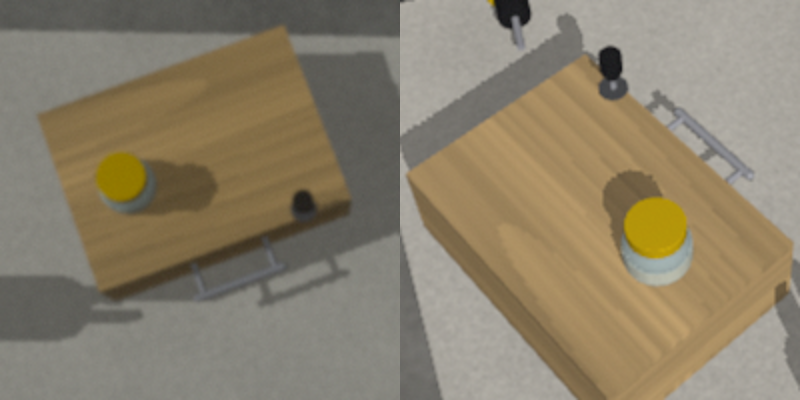

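Shut with a firm end stop (‑21 N), bolt still up. Now the bolt is pressed down.

Run:
```python
from h import *
k=np.array([.6761,.0065]); T=.019
over(k,YAW,.42); r.servo_line(P(k,.180+T),speed=.12); f0=st("above")["contact_force"]
for z in [.165,.156,.152]+list(np.arange(.150,.136,-.0015)):
    r.servo_line(P(k,z+T),speed=.03); s=r.sense(); f=(s["contact_force"]-f0)[2]; print(round(z,4),"tip %.4f"%(s["tcp_pos"][2]-.182),"%.1f"%f)
    if f>18: break
r.wait(.4); up(.42); over((.42,-.2),YAW,.42); r.wait(.3)
t,q=snap("top"),snap("side");cv2.imwrite("pics/end.png",np.hstack([cv2.resize(t["frame"][100:300,150:550],(400,200)),cv2.resize(q["frame"][100:400,130:430],(400,400))[:200]])[:,:,::-1])
o=cv2.resize(q["frame"][80:340,130:430],(600,520));cv2.imwrite("pics/end.png",o[:,:,::-1]); st()
```

```text
above t73.7 [0.6759 0.006  0.363 ] F [-0.1723 -0.4733  0.9424] op 0.0002
0.165 tip 0.1648 -1.1
0.156 tip 0.1555 -1.0
0.152 tip 0.1517 -0.1
0.15 tip 0.1499 0.6
0.1485 tip 0.1485 -0.2
0.147 tip 0.1483 4.9
0.1455 tip 0.1482 8.9
0.144 tip 0.1481 12.4
0.1425 tip 0.1480 16.2
0.141 tip 0.1480 21.3
 t79.5 [ 0.4203 -0.1998  0.4199] F [ 0.6938 -0.624   0.128 ] op 0.0006
```

View pics/end.png

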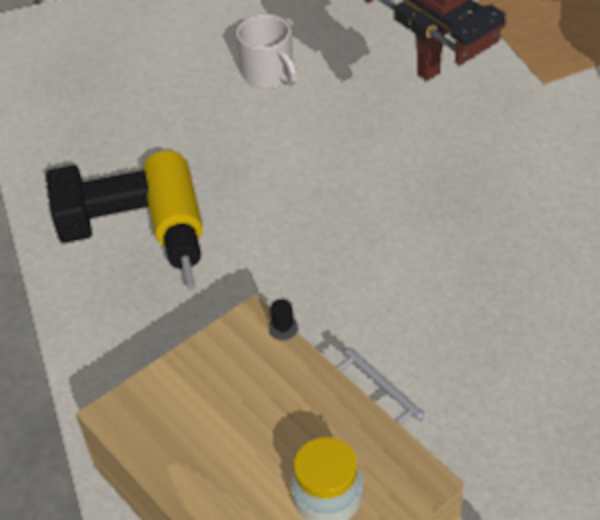

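The tip stopped at 0.148 m, exactly the height of the knob top when the bolt is fully down. The drawer is shut and nothing was disturbed, so I'm handing in.

```bash
python3 -c "
from station import r
print(r.hand_in())"
```

```text
the job is handed in; nothing more can be done
None
```

All four battery packs are in the drawer, the drawer is pushed home and the bolt is down. I handed the job in at about 80 s on the robot's clock. The hand-in reports no verdict, so what follows rests on my own checks.

- **Bolt up:** I gripped the knob and lifted until the force jumped to about 13 N at 23.6 mm of arm travel, which I took as the stop.
- **Drawer open:** I hooked an open finger behind the handle and pulled. The force jumped to 21 N at about 149 mm of drawer travel, against a stop of 150 mm.
- **Packs:** I laid them in one at a time. The top view put all four upright in the drawer at x of about -5 mm and y of about -106, -36, +35 and +105 mm from the drawer-floor point. There was no sign of a knock or a slackened grip.
- **Drawer shut:** I pushed the handle until the force reached 21 N, and the picture showed the front flush. The finger stopped about 4 mm further in than I had calculated. I put this down to my estimate of the finger's half-width, and did not check it another way.
- **Bolt down:** I pressed to 21 N. The fingertip stopped at 148.0 mm, which is the knob's top height when fully down.
- **Bystanders:** In the last picture the drill, mug and jar stood where they started. The tin lay outside that last view, and it was last seen undisturbed after the fourth pack went in. The arm was clear of everything at hand-in.

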